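Load a converter into the test jig, snap the lid shut and switch on

ROBOT

A 6-joint arm with a two-finger parallel gripper is mounted at the origin on the work surface. World frame = base frame: x ahead of the robot, y to its left, z up, the work surface at z = 0. Lengths are in m, angles in rad, forces in N, time in s.
With the tool pointing down it reaches from about 0.275 to 0.75 m from the base axis. Payload 10.2 kg.
Tool frame: the origin (TCP) lies on the mounting face of the last link; the fingertips stand 166 mm ahead of it and the grasp point (between the pads) lies 147 mm ahead of it; z points along the fingers, y is the line along which they close (so a half turn about z gives the same grasp; the last joint's range is limited). The gripper opens to 88 mm and grips with 3 to 60 N. Pads are 18 mm wide; open, the fingers measure 123 mm over their backs; the gripper's body (75 mm by 187 mm) begins 45 mm behind the grasp point.
Start: joints at [-1.511, 0.313, 1.498, -0, 1.331, -0.223], TCP at [0.146, -0.504, 0.405] pointing down, gripper open.
Joint ranges: [-2.94, 2.94], [-0.97, 2.17], [0.19, 2.56], [-1.23, 4.37], [0.02, 3.11], [-2.88, 2.88]. Speed limits (rad/s): [2.39, 2.39, 3.01, 3.14, 3.14, 3.14].

INTERFACE

Orientations are given as a 3x3 rotation matrix whose columns are the frame's x, y, z axes.
In Python, from station import robot gives the robot as it stands.
- The arm moves only by the tool apply_moves, never from a script. Its argument "rows" is one flat list of numbers, 4 for each row, row after row: the shift along the tool's x, y, z in units of 0.25 m (1.0 is 0.25 m), then the turn about the tool's z in units of 30 degrees (1.0 is 30 degrees). In form: [x, y, z, twist, x, y, z, twist, ...]. A call has 1 to 10 rows; each row is the pose to reach, as a shift and turn from the pose commanded when the call began, along the tool's axes at that moment; what a row does not reach only later rows make up. A row lasts 1/8 s, in which the tool goes at most 62.5 mm and 10.7 degrees, less where a joint would pass 70% of its speed; a pose out of reach is approached as far as the arm can. A call with a number of a shift or a turn outside -1 to 1 is refused whole. A call with a gripper value outside its range is refused whole. "claw" is the opening, from 0 (shut) to 1 (fully open), set as the call begins (left out, the last holds). The fingers move at their own pace and stop on an object; "force" is the grip in N (left out, the last holds). Time passes only in rows, so rows that repeat a pose let the fingers close. It gives the time, the measured TCP pose, the force, the opening and the grip force at its end, in the units of the state.
- robot.read_state(): the state, without advancing time (a new reading comes with each control period).
- robot.get_image(name): name is "scene" or "top"; returns the picture (480x640x3 uint8, blue, green, red); there is no depth.
- robot.camera_info(name): a dict with "intrinsics" (3x3 intrinsics, pixels), "R" (3x3) and "t" (3): a world point X has camera coordinates R X + t. Camera axes: x right, y down, z forward; pixel columns grow to the right and rows downward; lengths in m; the calibration is good to about 2 mm. A picture is of the moment at which its call begins. camera_info takes no time and is no camera call.
- robot.finish_job(): hands the job in; it is judged then, once.
The state is a dict: "t": time; "joint_positions": joint angles; "dq": joint speeds; "joint_torque": joint torques, N m; "ee_pos": TCP position; "tcp_rot": TCP orientation; "force": force on the tool from outside, world axes, zero at the start; "ft_torque": the same for the moment, N m; "finger_gap": opening from 0.0 (shut) to 1.0 (fully open); "gripper_force": force on a finger pad.
Only numpy, scipy, OpenCV 4.12 (cv2) and the standard library are available. Lean on these libraries where they do the work, as an engineer would, in place of code of your own. Each camera call takes 0.05 s, during which the arm holds its last target. There are 200 camera calls.

TASK

Put the power converter that stands on edge in the blue rack on test: lay it flat in the pocket of the test jig, brass contacts down (either way round), without dropping it. Then press the jig's lid down until its catch snaps and it stays fully shut by itself, and only after that flip the toggle on the switch box to on. Leave the multimeter, sponge tray and solder reel where they are.

Things in the scene. Friction and masses are not known exactly. Their poses are not given: they have to be found in the camera images.
- converter: converter: black block 76 x 46 x 24 mm, 0.11-0.22 kg; one 76 x 46 face is bright aluminium (cooling plate), the other has 8 brass dots (contacts). Origin: centre of the contact face; x along the 76, y along the 46, z from contacts to cooling plate. Starts on a 76 x 24 side in the rack's middle slot, y up, z along the rack's +x. It also stands so on the table; a push near its top tips it flat
- rack: the blue plastic rack, fixed, 135 (x) x 100 (y) x 18 mm high, with three slots running along its y, 30 mm wide, 92 mm long, floor 6 mm above the table, at x = -40, 0 and +40 mm; the converter stands in the middle one and stands 34 mm proud of the slot walls; the other two slots are empty. Origin at the centre of the underside
- jig: the test jig, fixed: a blue box 200 (x) x 150 (y) mm with a grey deck 45 mm above the table, a pocket in the middle of the deck, a lid hinged along the far (+x) side and a small dark catch housing with a brass roller in the middle of the front (-x) edge, 64 mm high above the table. Origin at the centre of the underside, x from the front to the hinge, z up
- nest (a point): centre of the jig's pocket (82 mm along x, 52 along y, 3 mm bevel), at the top of the green sprung contact plate in it, 39 mm above the table; axes as jig. The deck is 6 mm above this point. A converter laid in it rests with its origin here, its top 18 mm above the deck. The plate gives up to 3 mm (4 to 7 N); the shut lid presses the converter 2.5 mm down
- lid (a joint): lid angle, rad: 0 fully shut (level), 1.57 upright, 1.95 at most; starts open, 1.45 to 1.7. A stiff hinge holds it at any angle (1 to 4 N at the rail moves it). It meets the catch and the converter at about 0.08; from there to 0 about 8 to 15 N straight down on the rail presses it past the catch, which then holds it at 0; short of that it stays ajar. A converter not down in the pocket blocks it
- lid_hinge (a point): the middle of the lid's hinge axis, 85 mm behind the pocket centre along the jig's x and 70 mm above the table; the axis runs along the jig's y. Its axes turn with the lid: the lid extends 165 mm along its -x, its +z is the lid's outer face (up when shut, away from the robot when open)
- lid_rail (a point): the middle of the outer (top, when shut) face of the red grip rail along the lid's free edge: rail 140 mm long (along y), 16 mm wide (149 to 165 mm from the hinge axis), its outer face 16 mm outside the hinge axis plane; the lid's frame and clear window beside it are 6 to 9 mm lower. Axes as lid_hinge. When shut it is 86 mm above the table
- switch_box: the switch box of the jig's supply, fixed: grey, 120 (x) x 90 (y) mm, 52 mm high, with the toggle in the middle of its top. A green dot lies on its +x side of the toggle (on), a white dot on its -x side (off). Origin at the centre of the underside, x from the off side to the on side
- toggle (a joint): angle of the toggle, rad: 0 off (leaning 0.45 rad to the box's -x), 0.9 on (leaning 0.45 rad to the box's +x), snapping over at the middle (0.45) and pushed against either stop by its spring; about 3 to 5 N at the tip starts it. Starts off
- toggle_tip (a point): the centre of the black ball, 18 mm across, at the toggle's tip: 45 mm from its pivot, which lies in the middle of the box 55 mm above the table; the ball's centre is 96 mm above the table when off or on, 100 mm at the middle
- multimeter: a pocket multimeter, yellow case 145 x 74 x 34 mm with a grey dial, lying face up. Origin at the centre of its underside. To be left where it is
- sponge_tray: a steel tray 90 x 70 mm with a yellow sponge, 17 mm high overall. Origin at the centre of its underside. To be left where it is
- solder_reel: a reel of solder standing on its flange, blue flanges 60 mm in diameter, 45 mm high. Origin at the centre of its underside. To be left where it is
There are look-alikes about, which are no part of the job. What is meant by the converter is not red, and is the larger of those in its own colour. Several things look just like the switch_box: the one meant starts farthest to the robot's left.

How it is judged:
By the outcome, as a careful person would: the job done as asked, in the order asked, and still so for the second after the job is handed in, with the robot touching nothing.
It also fails if it takes over 72 s, if anything falls off the work surface, if the arm or the gripper's body presses on something with over 40 N, if the wrist force passes 120 N, or if a joint passes its speed limit or range.

## Working session

There is one attempt and no reset: what is moved stays moved. The work goes in short steps, Python scripts to look and compute and a tool call to move; the robot and the scene stay as the last step left them, time stands still between calls to the robot, and variables do not carry over. Pictures are saved under pics/ and viewed, at most 10 in all, crops included, and the job is handed in when it is done.

Besides the shell and the picture viewer there is one more tool, called after "Emit:" as name(argument=value, ...), one argument or row to a line, values as JSON. apply_moves: Moves the arm, as the interface text tells. Shifts and turns lie within -1 to 1; 1 stands for 0.25 m of shift or 30 degrees of turn. Its arguments: {"type":"object","properties":{"rows":{"type":"array"},"claw":{"type":"number"},"force":{"type":"number"}},"required":["rows"]}

```bash
mkdir -p pics; ls; python3 - <<'E'
from station import robot
import cv2,numpy as np
for n in("scene","top"):
    cv2.imwrite(f"pics/{n}0.png",robot.get_image(n)); c=robot.camera_info(n); print(n,np.round(c["intrinsics"],1).tolist(),np.round(c["R"],4).tolist(),np.round(c["t"],4).tolist())
s=robot.read_state();print(s["t"],s["ee_pos"],np.round(s["tcp_rot"],3).tolist())
E
```

```text
pics
scene [[518.8, 0.0, 315.8], [0.0, 518.8, 236.5], [0.0, 0.0, 1.0]] [[0.2137, 0.9768, -0.0161], [0.6973, -0.164, -0.6978], [-0.6842, 0.1379, -0.7161]] [-0.0939, -0.335, 1.7073]
top [[503.3, 0.0, 329.9], [0.0, 503.3, 241.6], [0.0, 0.0, 1.0]] [[0.022, -0.9998, -0.0017], [-0.9971, -0.0219, -0.0722], [0.0722, 0.0033, -0.9974]] [-0.0267, 0.5856, 1.5183]
0.1 [ 0.14647431 -0.50413872  0.40422117] [[0.96, 0.279, -0.0], [0.279, -0.96, 0.001], [0.0, -0.001, -1.0]]
```

View pics/scene0.png

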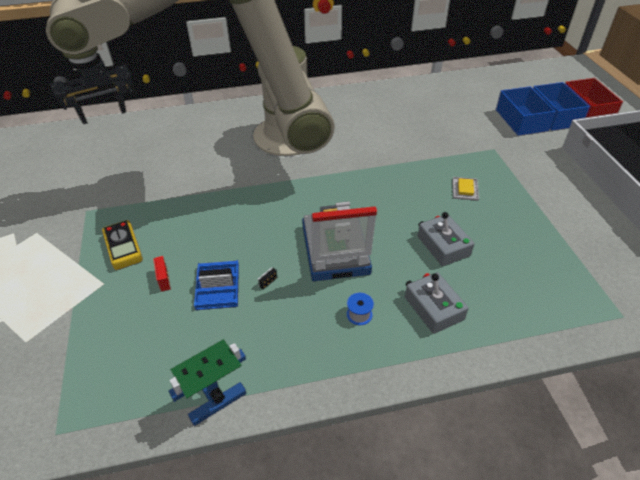

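View pics/top0.png

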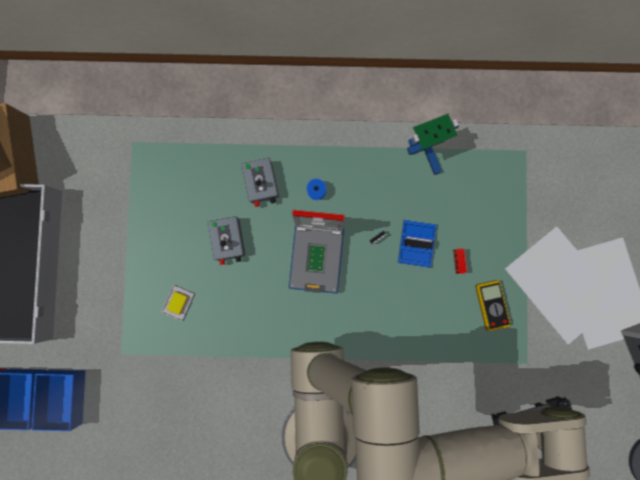

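The top view shows the candidates:
- **Converter:** black in the rack at (418,243), a smaller black one at (379,237), and a red one at (460,261). The one in the rack fits: it isn't red and is the larger black one.
- **Switch box:** (226,238) and (260,180). The one at (226,238) is farther to the robot's left (+y).
- **Jig:** at (317,258), lid open.

I'll confirm these in one enlarged crop.

```bash
cat > crop.py <<'E'
import cv2,numpy as np
def crop(im,x0,y0,w,h,k):
    c=cv2.resize(im[y0:y0+h,x0:x0+w],None,fx=k,fy=k,interpolation=cv2.INTER_CUBIC)
    for x in range(-(-x0//10)*10,x0+w,10):
        cv2.line(c,((x-x0)*k,0),((x-x0)*k,6),(0,255,255),1); cv2.putText(c,str(x),((x-x0)*k,16),0,.35,(0,255,255),1)
    for y in range(-(-y0//10)*10,y0+h,10):
        cv2.line(c,(0,(y-y0)*k),(6,(y-y0)*k),(0,255,255),1); cv2.putText(c,str(y),(8,(y-y0)*k+4),0,.35,(0,255,255),1)
    return c
E
python3 - <<'E'
from crop import *
t=cv2.imread("pics/top0.png");s=cv2.imread("pics/scene0.png")
a=np.hstack([crop(t,392,215,50,60,5),crop(t,282,205,70,60,5),]) 
a=np.hstack([crop(t,395,214,50,60,5),crop(t,200,208,50,60,5),crop(s,188,253,60,60,5)])
b=np.hstack([crop(t,283,204,70,100,3)]); b2=crop(s,298,198,84,84,3) 
b3=crop(s,412,205,66,60,4)
H=300
f=lambda im,w:cv2.copyMakeBorder(im[:H,:w],0,max(0,H-im.shape[0]),0,max(0,w-im.shape[1]),0)
cv2.imwrite("pics/c1.png",np.vstack([f(a,800),np.hstack([f(b,215),f(b2,270),f(b3,315)])]))
E
```

```text
(no output)
```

View pics/c1.png

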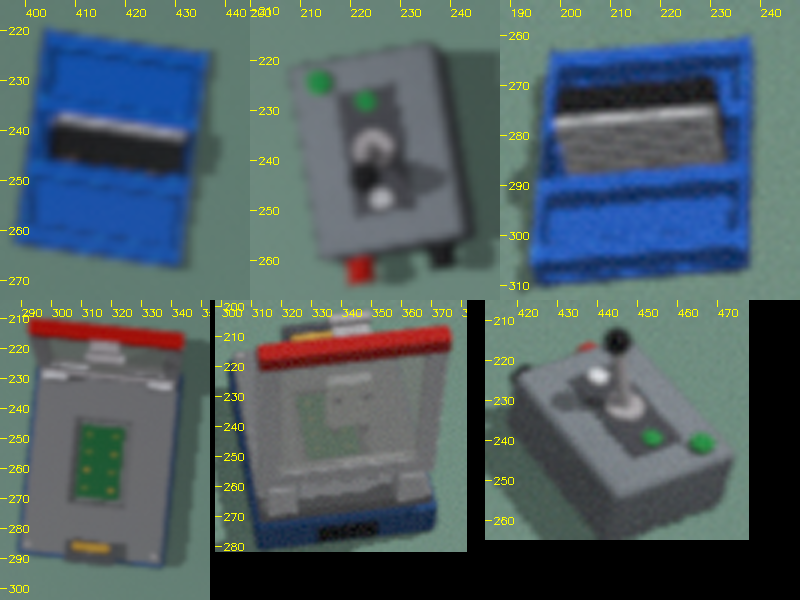

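The crop shows:
- **Converter:** in the rack with its aluminium side facing +x. It will have to tip toward −x to end up contacts down.
- **Switch box:** the left one has its toggle at off, with the green dots at the top of the image (+x).
- **Jig:** front edge at the bottom of the image, green pocket at about (315,252), and the red rail at about y=214.

Next I'll fit the poses.

```bash
cat > geo.py <<'E'
import numpy as np
from scipy.optimize import least_squares
from station import robot
C={n:robot.camera_info(n) for n in("scene","top")}
def proj(n,X):
    c=C[n];p=(np.asarray(X)@np.array(c["R"]).T+np.array(c["t"]))@np.array(c["intrinsics"]).T;return p[...,:2]/p[...,2:]
def ray(n,uv,z):
    c=C[n];R=np.array(c["R"]);o=-R.T@np.array(c["t"]);d=R.T@np.linalg.inv(c["intrinsics"])@[uv[0],uv[1],1];return o+d*(z-o[2])/d[2]
def px(panel,org,k,p): return [(p[i]-panel[i]+.5)/k-.5+org[i] for i in(0,1)]
def W(q,L):
    L=np.asarray(L,float);c,s=np.cos(q[2]),np.sin(q[2]);return np.stack([q[0]+c*L[...,0]-s*L[...,1],q[1]+s*L[...,0]+c*L[...,1],L[...,2]],-1)
def fit(obs,q0=(.4,0,0)):  # obs: (cam, uv, local mm)
    f=lambda q:np.concatenate([proj(n,W(q,np.array(l)/1000))-uv for n,uv,l in obs])
    r=least_squares(f,q0,loss="soft_l1");return r.x,f(r.x).reshape(-1,2)
E
python3 - <<'E'
from geo import *
import cv2
T=lambda p:("top",px((0,0),(395,214),5,p)); S=lambda p:("scene",px((500,0),(188,253),5,p))
rack=[(*T((45,28)),(67.5,50,18)),(*T((213,53)),(67.5,-50,18)),(*T((13,243)),(-67.5,50,18)),(*T((183,268)),(-67.5,-50,18)),(*S((552,50)),(-67.5,-50,18)),(*S((752,37)),(-67.5,50,18))]
conv=[(*T((55,113)),(12,38,52)),(*T((188,135)),(12,-38,52)),(*T((48,157)),(-12,38,52)),(*T((183,174)),(-12,-38,52)),(*S((558,90)),(-12,-38,52)),(*S((713,77)),(-12,38,52)),(*S((556,122)),(12,-38,52)),(*S((718,106)),(12,38,52))]
T=lambda p:("top",px((250,0),(200,208),5,p)); S=lambda p:("scene",px((485,300),(412,205),4,p))
box=[(*T((288,68)),(60,45,52)),(*T((433,42)),(60,-45,52)),(*T((325,262)),(-60,45,52)),(*T((465,233)),(-60,-45,52)),(*S((735,455)),(60,45,52)),(*S((620,497)),(60,-45,52)),(*S((512,380)),(-60,-45,52)),(*T((367,177)),(-19.6,0,95.5)),(*S((616,343)),(-19.6,0,95.5))]
T=lambda p:("top",px((0,300),(283,204),3,p)); S=lambda p:("scene",px((215,300),(298,198),3,p))
jig=[(*T((22,548)),(-100,75,45)),(*T((163,567)),(-100,-75,45)),(*S((256,548)),(100,-75,0)),(*S((433,530)),(100,75,0))]
im=cv2.imread("pics/top0.png");h=cv2.cvtColor(im,cv2.COLOR_BGR2HSV)
m=cv2.inRange(h[230:285,295:335],(50,150,40),(80,255,200));M=cv2.moments(m,True);print("green n",M["m00"],g:=(M["m10"]/M["m00"]+295,M["m01"]/M["m00"]+230))
n,l,s,c=cv2.connectedComponentsWithStats(m)
jig+=[("top",g,(0,0,39))]*2
for n,o in(("rack",rack),("conv",conv),("box",box),("jig",jig)):
    q,r=fit(o);print(n,np.round(q,4),np.round(r,1).tolist())
    if n=="jig":
        for p,cam in (((30,322),"t"),((183,333),"t"),((258,348),"s"),((450,328),"s")):
            pass
        L=lambda a,y,d=165,o=16:(1e3*(.085-d/1e3*np.cos(a)+o/1e3*np.sin(a)),y,1e3*(.07+d/1e3*np.sin(a)+o/1e3*np.cos(a)))
        obs=[(*T((30,322)),70),(*T((183,333)),-70),(*S((259,349)),-70),(*S((450,328)),70)]
        for off in(16,):
            for a in np.arange(1.4,1.75,.05): print(round(a,2),[np.round(proj(cam,W(q,np.array(L(a,y))/1e3))-uv,1).tolist() for cam,uv,y in obs])
for nm,uv in(("reel",(317,188)),("small",(379,237)),("meter",(494,305)),("sponge",(178,302)),("red",(460,261))): print(nm,np.round(ray("top",uv,.02),3))
E
```

```text
green n 175.0 (315.92571428571426, 257.4)
rack [ 0.5883 -0.2801 -0.1451] [[0.5, -0.7], [-0.9, -0.3], [0.0, -0.4], [-1.6, 0.1], [-0.7, -0.7], [-0.6, -0.6]]
conv [ 0.5874 -0.2772 -0.1136] [[0.1, 0.5], [-1.3, -0.5], [0.5, -0.4], [-1.3, -0.4], [-0.5, -1.1], [0.6, -1.3], [-0.6, 0.2], [-0.6, 0.6]]
box [0.5897 0.3022 0.2181] [[-0.9, -0.4], [-0.5, -1.0], [-1.2, -0.1], [0.4, -0.2], [0.4, -0.7], [-1.3, 0.4], [-1.3, -1.4], [-0.3, -0.3], [-0.8, -0.0]]
jig [ 0.5356  0.0273 -0.069 ] [[-2.2, 2.1], [0.7, 0.4], [-0.6, 2.6], [0.5, 1.1], [-0.0, 0.1], [-0.0, 0.1]]
1.4 [[-2.8, 13.7], [-1.0, 14.8], [-3.5, -10.2], [-3.7, -10.2]]
1.45 [[-2.5, 10.6], [-0.7, 11.7], [-3.0, -7.8], [-2.8, -7.9]]
1.5 [[-2.2, 7.5], [-0.4, 8.6], [-2.5, -5.2], [-2.0, -5.4]]
1.55 [[-1.9, 4.4], [-0.2, 5.5], [-1.9, -2.4], [-1.1, -2.7]]
1.6 [[-1.6, 1.3], [0.1, 2.4], [-1.4, 0.5], [-0.3, 0.2]]
1.65 [[-1.3, -1.7], [0.4, -0.6], [-0.8, 3.5], [0.6, 3.2]]
1.7 [[-0.9, -4.6], [0.6, -3.5], [-0.3, 6.8], [1.4, 6.3]]
1.75 [[-0.6, -7.5], [0.9, -6.4], [0.3, 10.1], [2.2, 9.6]]
reel [0.751 0.03  0.02 ]
small [ 0.604 -0.164  0.02 ]
meter [ 0.404 -0.516  0.02 ]
sponge [0.392 0.443 0.02 ]
red [ 0.536 -0.412  0.02 ]
```

```bash
cat > go.py <<'E'
import sys,numpy as np
from station import robot
def need(x,y,z,ydeg):  # wanted TCP pos (tip z = z-.166), world angle of tool y; mod 180
    s=robot.read_state();R=np.array(s["tcp_rot"]);d=R.T@(np.array([x,y,z])-s["ee_pos"])/.25
    a=np.degrees(np.arctan2(R[1,1],R[0,1]));t=-((ydeg-a+90)%180-90)/30
    print("t",round(s["t"],2),"pos",np.round(s["ee_pos"],4),"ya",round(a,1),"q6",round(s["joint_positions"][5],2),"F",np.round(s["force"],1),"gap",round(s["finger_gap"],3),"grip",s["gripper_force"]);print("units",np.round(d,3),"twist",round(t,3))
if __name__=="__main__": need(*map(float,sys.argv[1:5]))
E
python3 go.py .588 -.279 .30 -7.5
python3 - <<'E'
from geo import *; from crop import *
t=cv2.imread("pics/top0.png");s=cv2.imread("pics/scene0.png")
a=crop(t,283,204,66,98,6); b=crop(s,298,198,76,90,5)
def dr(im,n,q,L,o,k):
    p=(proj(n,W(q,np.array(L)/1e3))-o+.5)*k-.5
    cv2.polylines(im,[np.round(p*16).astype(np.int32)],True,(255,0,255),1,shift=4)
q=[.5356,.0273,-.069]
R=lambda x,y,z:[(x,y,z),(x,-y,z),(-x,-y,z),(-x,y,z)]
for im,n,o,k in((a,"top",(283,204),6),(b,"scene",(298,198),5)):
    for L in(R(100,75,45),R(41,26,45),R(100,75,0)): dr(im,n,q,L,o,k)
H=600;f=lambda im:cv2.copyMakeBorder(im[:H],0,max(0,H-im.shape[0]),0,0,0)
cv2.imwrite("pics/j1.png",np.hstack([f(a),f(b)])[:, :800])
E
```

```text
t 0.1 pos [ 0.1465 -0.5041  0.4042] ya -73.8 q6 -0.22 F [-0.5  0.6  0.7] gap 1.001 grip 0.0
units [ 1.947 -0.372  0.418] twist -2.21
```

View pics/j1.png

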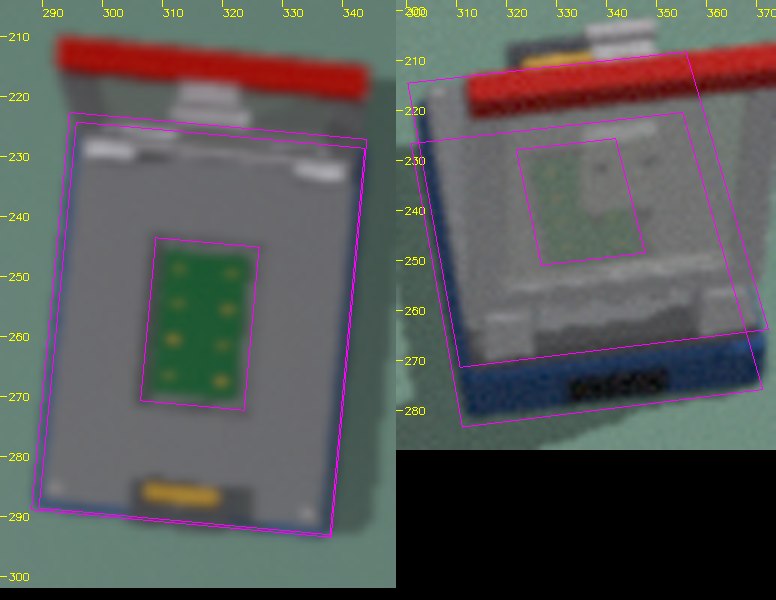

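The overlay fits the jig to about 1 px in the top view, with the pocket at about (316,257). I'll start moving to the rack.

Emit:
apply_moves(
  rows=[0.25,-0.04,0,-0.3,0.5,-0.1,0,-0.6,0.75,-0.14,0,-0.9,0.97,-0.19,0,-1,0.97,-0.19,0,-1],
  claw=1,
)

```text
t: 0.72
ee_pos: [0.3687, -0.3888, 0.4043]
tcp_rot: [[0.688, 0.726, 0.0], [0.726, -0.688, 0.001], [0.001, -0.001, -1.0]]
force: [-0.5, 0.1, 0.0]
finger_gap: 0.998
gripper_force: 0.0
```

```bash
python3 go.py .588 -.279 .30 -7.5
python3 - <<'E'
from geo import *
import cv2
h=cv2.cvtColor(cv2.imread("pics/top0.png"),cv2.COLOR_BGR2HSV)
x0,y0=298,238
for lo in((45,80,30),(50,110,30),(55,130,30)):
    m=cv2.inRange(h[y0:278,x0:334],lo,(90,255,255));m=cv2.morphologyEx(m,cv2.MORPH_CLOSE,np.ones((7,7)))
    r=cv2.minAreaRect(cv2.findNonZero(m));M=cv2.moments(m,True)
    u=(M["m10"]/M["m00"]+x0,M["m01"]/M["m00"]+y0);print(M["m00"],r[1],r[2],np.round(u,2),np.round(ray("top",u,.039),4))
E
```

```text
t 0.72 pos [ 0.3687 -0.3888  0.4043] ya -43.5 q6 -0.27 F [-0.5  0.1  0. ] gap 0.998 grip 0.0
units [0.922 0.335 0.418] twist -1.199
348.0 (14.394157409667969, 24.07750129699707) 6.009005546569824 [315.83 257.83] [0.5348 0.0274 0.039 ]
305.0 (13.23399543762207, 22.885854721069336) 5.710592269897461 [315.84 257.63] [0.5354 0.0274 0.039 ]
291.0 (12.823885917663574, 22.454885482788086) 6.009006023406982 [315.8  257.65] [0.5353 0.0275 0.039 ]
```

Emit:
apply_moves(
  rows=[0.23,0.08,0.1,-0.35,0.46,0.17,0.2,-0.7,0.69,0.25,0.3,-1,0.92,0.335,0.4,-1,0.922,0.335,0.418,-1,0.922,0.335,0.418,-1],
)

```text
t: 1.48
ee_pos: [0.5857, -0.283, 0.2993]
tcp_rot: [[0.239, 0.971, -0.002], [0.971, -0.239, 0.001], [0.0, -0.002, -1.0]]
force: [-0.1, -1.4, 0.2]
finger_gap: 0.998
gripper_force: 0.0
```

```bash
python3 go.py .588 -.279 .192 -7.5
```

```text
t 1.48 pos [ 0.5857 -0.283   0.2993] ya -13.8 q6 -0.39 F [-0.1 -1.4  0.2] gap 0.998 grip 0.0
units [0.018 0.006 0.429] twist -0.21
```

Emit:
apply_moves(
  rows=[0.018,0.006,0.05,-0.21,0.018,0.006,0.15,-0.21,0.018,0.006,0.25,-0.21,0.018,0.006,0.35,-0.21,0.018,0.006,0.42,-0.21,0.018,0.006,0.429,-0.21,0.018,0.006,0.429,-0.21],
)

```text
t: 2.35
ee_pos: [0.5885, -0.279, 0.194]
tcp_rot: [[0.131, 0.991, 0.001], [0.991, -0.131, -0.001], [-0.001, 0.001, -1.0]]
force: [1.3, 0.9, -0.1]
finger_gap: 0.997
gripper_force: 0.0
```

Emit:
apply_moves(
  rows=[0,0,0,0,0,0,0,0,0,0,0,0,0,0,0,0,0,0,0,0,0,0,0,0,0,0,0,0,0,0,0,0],
  claw=0.2,
  force=15,
)

```text
t: 3.35
ee_pos: [0.5886, -0.2784, 0.193]
tcp_rot: [[0.131, 0.991, -0.0], [0.991, -0.131, 0.0], [0.0, -0.0, -1.0]]
force: [-1.1, -0.6, 0.4]
finger_gap: 0.268
gripper_force: 15.0
```

```bash
python3 go.py .588 -.279 .192 -7.5
```

```text
t 3.35 pos [ 0.5886 -0.2784  0.193 ] ya -7.5 q6 -0.49 F [-1.1 -0.6  0.4] gap 0.268 grip 14.989636216778308
units [-0.003 -0.002  0.004] twist -0.0
```

Emit:
apply_moves(
  rows=[0,0,-0.06,0,0,0,-0.14,0,0,0,-0.22,0,0,0,-0.28,0,0,0,-0.3,0],
  force=25,
)

```text
t: 3.98
ee_pos: [0.5887, -0.2785, 0.2696]
tcp_rot: [[0.13, 0.991, 0.002], [0.991, -0.13, -0.001], [-0.001, 0.002, -1.0]]
force: [-0.2, 0.2, -2.2]
finger_gap: 0.269
gripper_force: 25.0
```

```bash
python3 go.py .42 -.19 .19 0
```

```text
t 3.98 pos [ 0.5887 -0.2785  0.2696] ya -7.5 q6 -0.49 F [-0.2  0.2 -2.2] gap 0.269 grip 24.98988999053836
units [ 0.263 -0.716  0.317] twist -0.25
```

Emit:
apply_moves(
  rows=[0.09,-0.24,0,-0.1,0.18,-0.48,0,-0.2,0.263,-0.716,0,-0.25,0.263,-0.716,0.1,-0.25,0.263,-0.716,0.2,-0.25,0.263,-0.716,0.27,-0.25,0.263,-0.716,0.3,-0.25,0.263,-0.716,0.31,-0.25,0.263,-0.716,0.315,-0.25,0.263,-0.716,0.315,-0.25],
)

```text
t: 5.22
ee_pos: [0.4198, -0.19, 0.1896]
tcp_rot: [[-0.0, 1.0, 0.001], [1.0, 0.0, -0.0], [-0.0, 0.001, -1.0]]
force: [0.3, -1.0, -1.8]
finger_gap: 0.265
gripper_force: 25.0
```

```bash
python3 go.py .42 -.19 .187 0
```

```text
t 5.22 pos [ 0.4198 -0.19    0.1896] ya 0.0 q6 -0.68 F [ 0.3 -1.  -1.8] gap 0.265 grip 24.989832071587443
units [-0.     0.001  0.01 ] twist 0.0
```

Emit:
apply_moves(
  rows=[0,0,0.004,0,0,0,0.008,0,0,0,0.011,0,0,0,0.011,0],
)

```text
t: 5.72
ee_pos: [0.4198, -0.1899, 0.1869]
tcp_rot: [[-0.0, 1.0, 0.0], [1.0, 0.0, -0.0], [-0.0, 0.0, -1.0]]
force: [-2.2, 0.2, 5.0]
finger_gap: 0.269
gripper_force: 25.0
```

Emit:
apply_moves(
  rows=[0,0,0,0,0,0,0,0,0,0,0,0,0,0,0,0,0,0,0,0,0,0,0,0,0,0,-0.04,0,0,0,-0.068,0,0,0,-0.068,0],
  claw=1,
)

```text
t: 6.85
ee_pos: [0.4199, -0.19, 0.2042]
tcp_rot: [[-0.0, 1.0, 0.001], [1.0, 0.0, -0.001], [-0.001, 0.001, -1.0]]
force: [-1.0, 0.6, 0.2]
finger_gap: 1.001
gripper_force: 0.0
```

Emit:
apply_moves(
  rows=[0,-0.06,0,0,0,-0.11,0,0,0,-0.12,0,0,0,-0.135,0,0,0,-0.15,0,0,0,-0.165,0,0,0,-0.18,0,0,0,-0.195,0,0,0,-0.21,0,0,0,-0.225,0,0],
)

```text
t: 8.1
ee_pos: [0.3632, -0.1899, 0.2034]
tcp_rot: [[-0.0, 1.0, -0.0], [1.0, 0.0, 0.0], [0.0, -0.0, -1.0]]
force: [0.5, 0.6, -0.2]
finger_gap: 1.0
gripper_force: 0.0
```

```bash
python3 - <<'E'
from geo import *;from crop import *
t=robot.get_image("top");s=robot.get_image("scene")
o=proj("top",[[.40,-.19,.02]])[0].astype(int);p=proj("scene",[[.40,-.19,.02]])[0].astype(int)
cv2.imwrite("pics/tip.png",np.hstack([crop(t,o[0]-40,o[1]-50,80,100,5),crop(s,p[0]-40,p[1]-50,80,100,5)]))
E
```

```text
(no output)
```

View pics/tip.png

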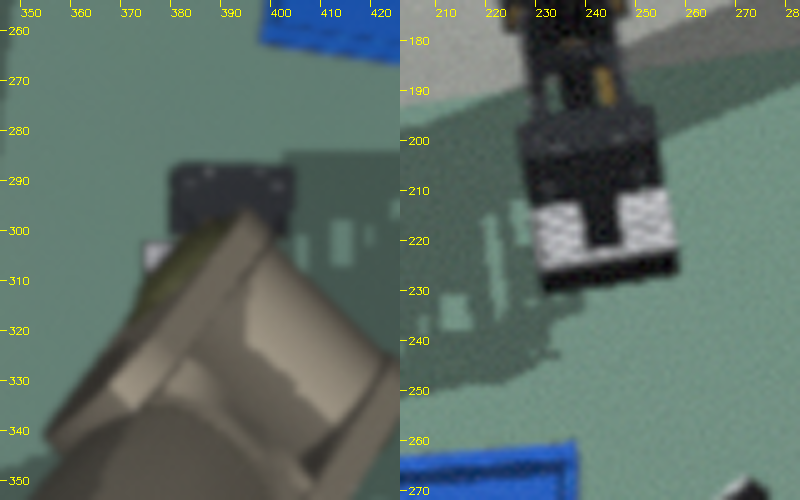

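The block lies flat, aluminium face up. In the scene view its near top edge runs from about (231,225) to (258,222). Next I'll measure its position and back the gripper off upward.

```bash
python3 - <<'E'
from geo import *
p=proj("scene",[[.40,-.19,.02]])[0].astype(int);o=(p[0]-40,p[1]-50)
for uv,z in(((540,270),.024),((680,251),.024),((543,293),0),((680,274),0),((665,188),.024)):
    u=px((400,0),o,5,uv);print(np.round(u,1),np.round(ray("scene",u,z),4))
E
python3 go.py .385 -.19 .25 0
```

```text
[230.6 225.6] [ 0.4097 -0.225   0.024 ]
[258.6 221.8] [ 0.4125 -0.1504  0.024 ]
[231.2 230.2] [ 0.4027 -0.2259 -0.    ]
[258.6 226.4] [ 0.4052 -0.1517  0.    ]
[255.6 209.2] [ 0.3612 -0.1515  0.024 ]
t 8.2 pos [ 0.3632 -0.1899  0.2035] ya -0.0 q6 -0.77 F [ 0.  -0.8  0.4] gap 1.001 grip 0.0
units [-0.     0.087 -0.186] twist -0.0
```

Emit:
apply_moves(
  rows=[0,0.05,0,0,0,0.087,0,0,0,0.087,0,0,0,0.087,0.04,0,0,0.087,0.09,0,0,0.087,0.113,0,0,0.087,0.113,0],
)

```text
t: 9.07
ee_pos: [0.3851, -0.1899, 0.1747]
tcp_rot: [[0.0, 1.0, -0.001], [1.0, -0.0, 0.001], [0.001, -0.001, -1.0]]
force: [0.1, 0.4, 0.0]
finger_gap: 1.003
gripper_force: 0.0
```

Emit:
apply_moves(
  rows=[0,0,0,0,0,0,0,0,0,0,0,0,0,0,0,0,0,0,0,0,0,0,0,0],
  claw=0.4,
  force=25,
)

```text
t: 9.82
ee_pos: [0.3852, -0.1899, 0.1753]
tcp_rot: [[-0.0, 1.0, -0.0], [1.0, 0.0, 0.0], [0.0, -0.0, -1.0]]
force: [-0.1, -0.8, 2.1]
finger_gap: 0.52
gripper_force: 25.0
```

```bash
python3 go.py .385 -.19 .25 0
```

```text
t 9.82 pos [ 0.3852 -0.1899  0.1753] ya 0.0 q6 -0.73 F [-0.1 -0.8  2.1] gap 0.52 grip 25.000275671482086
units [-0.    -0.001 -0.299] twist 0.0
```

Emit:
apply_moves(
  rows=[0,0,-0.1,0,0,0,-0.3,0,0,0,-0.5,-0.3,0.15,0,-0.54,-0.65,0.3,0,-0.54,-1,0.45,0,-0.54,-1,0.5,0,-0.54,-1],
)

```text
t: 10.7
ee_pos: [0.3849, -0.0635, 0.3101]
tcp_rot: [[-0.502, 0.865, -0.0], [0.865, 0.502, 0.0], [0.0, -0.0, -1.0]]
force: [-0.3, -0.4, -2.7]
finger_gap: 0.521
gripper_force: 25.0
```

Emit:
apply_moves(
  rows=[0,0,0,-0.35,0,0,0,-0.7,0,0,0,-1,0,0,0,-1],
)

```text
t: 11.2
ee_pos: [0.3853, -0.0654, 0.3101]
tcp_rot: [[-0.865, 0.502, -0.0], [0.502, 0.865, -0.0], [0.0, -0.0, -1.0]]
force: [-0.0, -0.3, -1.4]
finger_gap: 0.517
gripper_force: 25.0
```

```bash
python3 go.py .535 .027 .29 85.5
```

```text
t 11.2 pos [ 0.3853 -0.0654  0.3101] ya 59.9 q6 -1.52 F [-0.  -0.3 -1.4] gap 0.517 grip 24.998903274536133
units [-0.333  0.62   0.08 ] twist -0.854
```

Emit:
apply_moves(
  rows=[-0.05,0.1,0,-0.35,-0.12,0.22,0.02,-0.7,-0.2,0.38,0.05,-0.854,-0.29,0.55,0.07,-0.854,-0.333,0.62,0.08,-0.854,-0.333,0.62,0.08,-0.854,-0.333,0.62,0.08,-0.854],
)

```text
t: 12.08
ee_pos: [0.5343, 0.0272, 0.2901]
tcp_rot: [[-0.997, 0.078, -0.001], [0.078, 0.997, -0.0], [0.001, -0.0, -1.0]]
force: [-0.1, 0.2, -2.4]
finger_gap: 0.517
gripper_force: 25.0
```

```bash
python3 go.py .535 .027 .29 85.5; python3 - <<'E'
from geo import *;from crop import *
t=robot.get_image("top");s=robot.get_image("scene")
cv2.imwrite("pics/top1.png",t);cv2.imwrite("pics/sc1.png",s)
cv2.imwrite("pics/pl.png",np.hstack([crop(t,276,196,80,100,5),crop(s,300,180,80,100,5)]))
E
```

```text
t 12.07 pos [0.5343 0.0272 0.2901] ya 85.5 q6 -1.66 F [-0.1  0.2 -2.4] gap 0.517 grip 24.9997016787529
units [-0.003 -0.     0.   ] twist 0.0
```

View pics/pl.png

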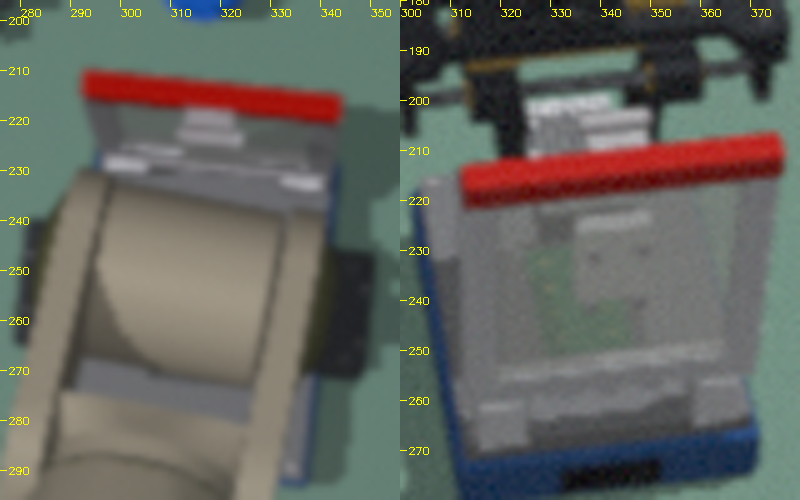

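Emit:
apply_moves(
  rows=[-0.004,0,0.06,0,-0.004,0,0.13,0,-0.004,0,0.19,0,-0.004,0,0.23,0,-0.004,0,0.25,0,-0.004,0,0.26,0,-0.004,0,0.265,0,-0.004,0,0.265,0],
)

```text
t: 13.18
ee_pos: [0.5358, 0.0276, 0.2242]
tcp_rot: [[-0.997, 0.076, 0.0], [0.076, 0.997, -0.0], [-0.0, -0.0, -1.0]]
force: [-0.4, 0.7, -1.9]
finger_gap: 0.52
gripper_force: 25.0
```

Emit:
apply_moves(
  rows=[0,0,0.006,0,0,0,0.012,0,0,0,0.018,0,0,0,0.018,0],
)

```text
t: 13.68
ee_pos: [0.5358, 0.0276, 0.2193]
tcp_rot: [[-0.997, 0.076, -0.0], [0.076, 0.997, 0.0], [0.0, 0.0, -1.0]]
force: [0.6, -0.2, -1.4]
finger_gap: 0.519
gripper_force: 25.0
```

Below deck level with no contact force, so it's entering the pocket. I'll continue to the plate.

Emit:
apply_moves(
  rows=[0,0,0.008,0,0,0,0.014,0,0,0,0.019,0,0,0,0.022,0,0,0,0.022,0],
)

```text
t: 14.3
ee_pos: [0.5358, 0.0276, 0.2142]
tcp_rot: [[-0.997, 0.076, -0.0], [0.076, 0.997, -0.0], [0.0, -0.0, -1.0]]
force: [-1.9, 0.5, 2.3]
finger_gap: 0.518
gripper_force: 25.0
```

Emit:
apply_moves(
  rows=[0,0,0,0,0,0,0,0,0,0,0,0,0,0,0,0,0,0,0,0,0,0,-0.1,0,0,0,-0.25,0,0,0,-0.45,0,0,0,-0.65,0],
  claw=1,
)

```text
t: 15.42
ee_pos: [0.5356, 0.0276, 0.378]
tcp_rot: [[-0.997, 0.076, -0.0], [0.076, 0.997, 0.0], [0.0, 0.0, -1.0]]
force: [0.9, -0.7, -0.4]
finger_gap: 0.998
gripper_force: 0.0
```

```bash
python3 go.py .40 .03 .38 85.5
```

```text
t 15.43 pos [0.5356 0.0276 0.378 ] ya 85.6 q6 -1.66 F [ 0.9 -0.7 -0.4] gap 0.998 grip 0.0
units [ 0.541 -0.032 -0.008] twist 0.004
```

Emit:
apply_moves(
  rows=[0,0,-0.15,0,0,0,-0.24,0,-0.15,0,-0.24,0,-0.35,0,-0.24,0,-0.56,0,-0.24,0,-0.56,0,-0.24,0],
  claw=0,
)

```text
t: 16.18
ee_pos: [0.6779, 0.0163, 0.433]
tcp_rot: [[-0.997, 0.077, -0.003], [0.077, 0.997, 0.0], [0.003, 0.0, -1.0]]
force: [-0.5, -0.5, -0.7]
finger_gap: 0.342
gripper_force: 0.0
```

```bash
python3 go.py .6736 .0161 .381 85.5; python3 - <<'E'
from geo import *;from crop import *
t=robot.get_image("top");s=robot.get_image("scene")
cv2.imwrite("pics/top2.png",t);cv2.imwrite("pics/sc2.png",s)
cv2.imwrite("pics/v2.png",np.hstack([crop(t,276,196,80,100,5),crop(s,300,180,80,100,5)]))
E
```

```text
t 16.18 pos [0.6779 0.0163 0.433 ] ya 85.6 q6 -1.64 F [-0.5 -0.5 -0.7] gap 0.342 grip 0.0
units [ 0.016 -0.002  0.208] twist 0.003
```

View pics/v2.png

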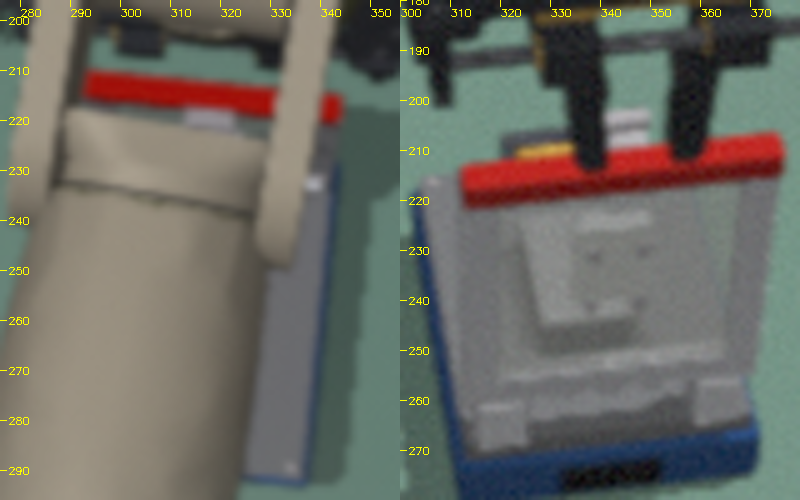

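The scene view shows the converter sitting in the pocket at about (336,230) under the window. Next I'll go down behind the lid.

Emit:
apply_moves(
  rows=[0,0,0,0,0,0,0,0,0,0,0,0,0,0,0.08,0,0,0,0.16,0,0,0,0.2,0,0,0,0.2,0],
)

```text
t: 17.15
ee_pos: [0.6753, 0.0169, 0.3863]
tcp_rot: [[-0.997, 0.076, -0.001], [0.076, 0.997, 0.0], [0.001, 0.0, -1.0]]
force: [0.0, -0.1, 0.6]
finger_gap: 0.005
gripper_force: 0.0
```

```bash
python3 - <<'E'
import numpy as np
from station import robot
s=robot.read_state();R=np.array(s["tcp_rot"]);p=np.array(s["ee_pos"]);th=np.radians(-4.5)
n=np.array([.535,.027]);ex=np.array([np.cos(th),np.sin(th)]);d=p[:2]-n;u0=-1e3*d@ex;z0=1e3*p[2]
print(s["t"],p,s["finger_gap"],"u",u0,"v",1e3*d@[-ex[1],ex[0]])
for a in np.append(np.arange(1.6,.05,-.1),0.05):
    dd=154 if a>1.2 else 157;Ku=-85+dd*np.cos(a)-16*np.sin(a);Kz=70+dd*np.sin(a)+16*np.cos(a)
    print(round(a,2),np.round([(Ku-9-u0)/250,(z0-Kz-166)/250],3))
E
```

```text
17.15 [0.67532976 0.01692893 0.38630886] 0.00502559196560048 u -140.687340580413 v 0.9701203507311392
1.6 [ 0.105 -0.013]
1.5 [ 0.166 -0.018]
1.4 [ 0.228 -0.017]
1.3 [ 0.29  -0.009]
1.2 [ 0.355 -0.007]
1.1 [0.415 0.013]
1.0 [0.472 0.038]
0.9 [0.527 0.07 ]
0.8 [0.578 0.106]
0.7 [0.626 0.148]
0.6 [0.669 0.194]
0.5 [0.707 0.244]
0.4 [0.74  0.298]
0.3 [0.768 0.355]
0.2 [0.79  0.414]
0.1 [0.805 0.475]
0.05 [0.811 0.506]
```

Emit:
apply_moves(
  rows=[0.07,0,0,0,0.12,0,-0.01,0,0.166,0,-0.01,0,0.228,0,-0.01,0,0.29,0,-0.005,0,0.355,0,0,0,0.415,0,0.013,0,0.472,0,0.038,0,0.527,0,0.07,0,0.527,0,0.07,0],
)

```text
t: 18.4
ee_pos: [0.5437, 0.027, 0.3699]
tcp_rot: [[-0.997, 0.076, 0.001], [0.076, 0.997, -0.0], [-0.001, -0.0, -1.0]]
force: [0.3, 0.0, -0.0]
finger_gap: 0.005
gripper_force: 0.0
```

Emit:
apply_moves(
  rows=[0.051,0,0.036,0,0.099,0,0.078,0,0.142,0,0.124,0,0.18,0,0.174,0,0.213,0,0.228,0,0.248,0,0.285,0,0.28,0,0.344,0,0.305,0,0.385,0,0.31,0,0.4,0,0.31,0,0.4,0],
)

```text
t: 19.65
ee_pos: [0.467, 0.0329, 0.2692]
tcp_rot: [[-0.997, 0.076, 0.0], [0.076, 0.997, -0.0], [-0.0, -0.0, -1.0]]
force: [-0.1, 0.2, 0.2]
finger_gap: 0.003
gripper_force: 0.0
```

```bash
python3 go.py .535 .027 .252 85.5; python3 - <<'E'
from geo import *;from crop import *
t=robot.get_image("top");s=robot.get_image("scene")
cv2.imwrite("pics/v3.png",np.hstack([crop(t,276,216,80,100,5),crop(s,300,180,80,100,5)]))
E
```

```text
t 19.65 pos [0.467  0.0329 0.2692] ya 85.6 q6 -1.68 F [-0.1  0.2  0.2] gap 0.003 grip 0.0
units [-0.273 -0.003  0.069] twist 0.004
```

View pics/v3.png

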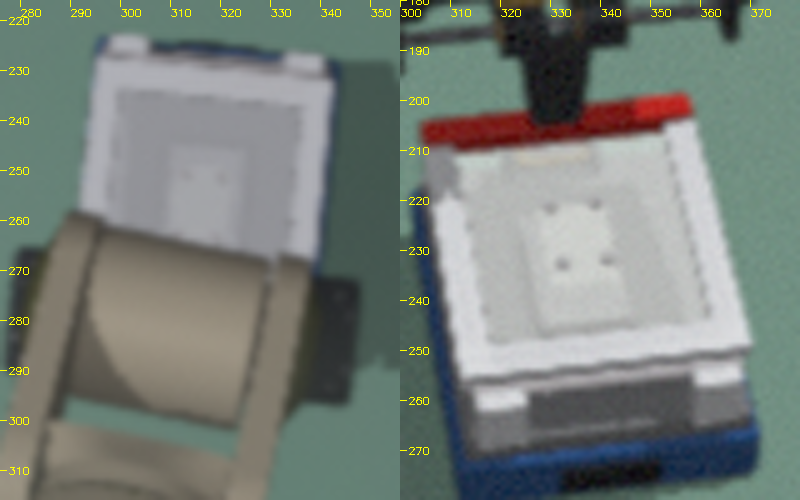

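The lid is nearly down, with the fingers in the middle of the rail at about (331,204) in the scene view. I'll press it home.

Emit:
apply_moves(
  rows=[0.012,0,0.01,0,0.012,0,0.02,0,0.012,0,0.03,0,0.012,0,0.04,0,0.012,0,0.05,0,0.012,0,0.06,0,0.012,0,0.066,0,0.012,0,0.066,0],
)

```text
t: 20.75
ee_pos: [0.4637, 0.0332, 0.2524]
tcp_rot: [[-0.997, 0.076, -0.0], [0.076, 0.997, 0.0], [0.0, 0.0, -1.0]]
force: [-0.4, -0.6, 0.9]
finger_gap: 0.002
gripper_force: 0.0
```

Emit:
apply_moves(
  rows=[0,0,0.004,0,0,0,0.008,0,0,0,0.008,0],
)

```text
t: 21.12
ee_pos: [0.4638, 0.0332, 0.2521]
tcp_rot: [[-0.997, 0.076, 0.0], [0.076, 0.997, -0.0], [-0.001, -0.0, -1.0]]
force: [-10.3, 0.7, 25.1]
finger_gap: 0.009
gripper_force: 12.4
```

Emit:
apply_moves(
  rows=[0,0,-0.05,0,0,0,-0.2,0,0,0,-0.4,0,0,0,-0.4,0],
)

```text
t: 21.62
ee_pos: [0.4642, 0.0331, 0.3536]
tcp_rot: [[-0.997, 0.076, 0.007], [0.076, 0.997, -0.001], [-0.007, -0.001, -1.0]]
force: [-0.3, 0.5, -0.8]
finger_gap: 0.005
gripper_force: 0.0
```

```bash
python3 - <<'E'
from geo import *;from crop import *
s=robot.get_image("scene");cv2.imwrite("pics/sc4.png",s)
q=[.535,.027,-.0785]
for a in(0,.08):
    for d in(149,165):
        L=[(85-d*np.cos(a)+16*np.sin(a),y,70+d*np.sin(a)+16*np.cos(a)) for y in(-70,70)]
        print(a,d,np.round(proj("scene",W(q,np.array(L)/1e3)),1).tolist())
h=cv2.cvtColor(s,cv2.COLOR_BGR2HSV)
for x in range(305,360,8):
    c=h[185:225,x];m=((c[:,0]<8)|(c[:,0]>172))&(c[:,1]>150);r=np.where(m)[0]+185;print(x,r.min() if len(r) else None,r.max() if len(r) else None)
E
python3 go.py .5705 .298 .38 102.5
```

```text
0 149 [[303.0, 211.4], [357.1, 205.7]]
0 165 [[302.3, 207.2], [355.9, 201.6]]
0.08 149 [[302.9, 208.4], [357.4, 202.7]]
0.08 165 [[302.2, 203.9], [356.2, 198.2]]
305 209 211
313 208 212
321 207 212
329 206 211
337 205 210
345 204 209
353 204 206
t 21.68 pos [0.4639 0.0331 0.3515] ya 85.6 q6 -1.68 F [ 0.2 -0.3 -0.3] gap 0.002 grip 0.0
units [-0.345  1.089 -0.113] twist -0.563
```

The lid is shut: the rail sits 4 px lower than in the pressed-ajar picture, matching the model at angle 0. Now the toggle.

```bash
python3 go.py .536 .2903 .36 102.5
```

```text
t 21.68 pos [0.4639 0.0331 0.3515] ya 85.6 q6 -1.68 F [ 0.2 -0.3 -0.3] gap 0.002 grip 0.0
units [-0.209  1.048 -0.034] twist -0.563
```

Emit:
apply_moves(
  rows=[-0.04,0.2,-0.034,-0.2,-0.08,0.4,-0.034,-0.4,-0.12,0.6,-0.034,-0.563,-0.16,0.8,-0.034,-0.563,-0.2,0.98,-0.034,-0.563,-0.209,1,-0.034,-0.563,-0.209,1,-0.034,-0.563],
)

```text
t: 22.55
ee_pos: [0.5349, 0.2781, 0.3576]
tcp_rot: [[-0.976, -0.217, -0.002], [-0.217, 0.976, -0.001], [0.002, -0.0, -1.0]]
force: [0.3, 0.4, -0.7]
finger_gap: 0.003
gripper_force: 0.0
```

```bash
python3 go.py .536 .2903 .251 102.5
```

```text
t 22.55 pos [0.5349 0.2781 0.3576] ya 102.5 q6 -1.5 F [ 0.3  0.4 -0.7] gap 0.003 grip 0.0
units [-0.016  0.047  0.426] twist 0.001
```

Emit:
apply_moves(
  rows=[-0.01,0.047,0.1,0,-0.01,0.047,0.25,0,-0.01,0.047,0.36,0,-0.01,0.047,0.42,0,-0.01,0.047,0.426,0,-0.01,0.047,0.426,0],
)

```text
t: 23.3
ee_pos: [0.5351, 0.2902, 0.2535]
tcp_rot: [[-0.976, -0.216, 0.002], [-0.216, 0.976, 0.0], [-0.002, 0.0, -1.0]]
force: [-0.3, -0.1, 0.3]
finger_gap: 0.006
gripper_force: 0.0
```

Emit:
apply_moves(
  rows=[-0.03,0,0,0,-0.06,0,0,0,-0.09,0,0,0,-0.12,0,0,0,-0.15,0,0,0,-0.18,0,0,0,-0.2,0,0,0,-0.21,0,0,0,-0.21,0,0,0],
)

```text
t: 24.42
ee_pos: [0.5862, 0.3018, 0.2524]
tcp_rot: [[-0.976, -0.217, -0.0], [-0.217, 0.976, -0.0], [0.0, 0.0, -1.0]]
force: [0.6, 0.0, 1.0]
finger_gap: 0.005
gripper_force: 0.0
```

Emit:
apply_moves(
  rows=[0.1,0,0,0,0.2,0,0,0,0.2,0,-0.15,0,0.2,0,-0.4,0,0.35,-0.2,-0.6,0,0.5,-0.4,-0.6,0,0.5,-0.6,-0.6,0,0.5,-0.6,-0.6,0],
)

```text
t: 25.42
ee_pos: [0.4965, 0.1253, 0.4031]
tcp_rot: [[-0.977, -0.212, 0.001], [-0.212, 0.977, -0.0], [-0.001, -0.001, -1.0]]
force: [-0.2, -0.5, -0.3]
finger_gap: 0.007
gripper_force: 0.0
```

```bash
python3 - <<'E'
from geo import *;from crop import *
t=robot.get_image("top");s=robot.get_image("scene")
cv2.imwrite("pics/v5.png",np.vstack([np.hstack([crop(t,196,205,80,60,5),crop(s,405,200,80,60,5)]),np.hstack([crop(t,276,216,80,60,5),crop(s,300,195,80,60,5)])]))
E
```

```text
(no output)
```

View pics/v5.png

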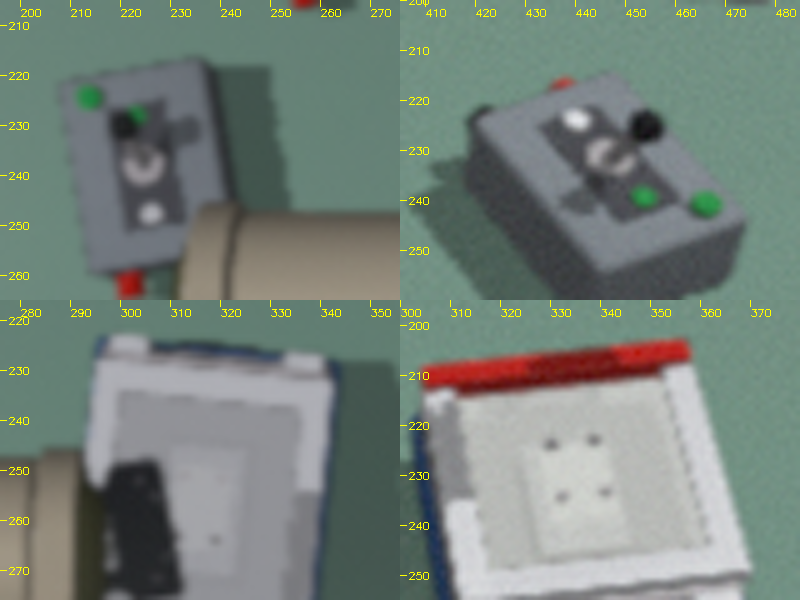

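The ball is now beside the green dot (top view (221,230)), so the toggle is on. The lid is still shut over the converter, with the rail at about (331,208), and the arm is clear of everything.

```bash
python3 -c "
from station import robot
print(robot.finish_job())"
```

```text
the job is handed in; nothing more can be done
None
```

I handed the job in at about 25 s: the converter lies contacts down in the jig, the lid is shut and staying shut by itself, and the toggle was then flipped to on; the hand-in returned no verdict.

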